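# Loosen the photometer's knurled clamp ring and push its filter slide home

### The job

The big knurled clamp ring on top of the grey photometer locks the filter slide. Roll the ring loose with a fingertip against its rim, anticlockwise seen from above, until its dark index bar has passed the arrow on the case once and stands at the arrow for the second time, and wind it no further than that; then push the filter slide's black end pad fully home into the case with the fingertips. Nothing is gripped or lifted, the other things on the table stay where they are, and you finish clear of everything.

Things in the scene. Friction and masses are not known exactly. Their poses are not given: they have to be found in the camera images.
- case: Photometer, a fixed grey steel box on the table, 190 mm along its x, 220 mm along its y, 60 mm high. Origin at the centre of its underside, z up. The ring turns on the vertical axis through this origin; the filter slide sticks out of the middle of its +y side; the arrow lies on top on its +x side. Its place varies by 10 to 20 cm, its yaw by 0.3 rad either way.
- ring (a joint): Angle of the knurled ring in rad over whole turns, growing anticlockwise seen from above (loosening). 0 = tight, index bar at the arrow; one full turn 6.283, two 12.566. It starts between 0.4 and 2.2 (already eased by under half a turn). Steady friction about 0.10 N m (2 N at the rim); stays where left; rises 2 mm per turn. It can be wound to 18.8, which is too far.
- ring_center (a point): Centre of the ring's top face, on its vertical axis. The ring is an aluminium disc with a dark window, 100 mm over its 36 upright ridges (about 2 mm proud), 20 mm high: its rim reaches from this point to 20 mm below it. When tight the top is 82 mm above the table, the lower edge 2 mm above the case. The case top round it is bare and flat.
- index (a point): Middle of the dark index bar (16 x 7 mm, flat) on the ring's top face, 38 mm from the ring's axis; goes round with the ring.
- pointer (a point): Tip of the flat dark arrow on the case top, 62 mm from the ring's axis on the case's +x side; it points at the ring and stands no more than 1 mm above the case. The index bar stands at the arrow when it lies in the same direction from the ring's axis.
- slide (a joint): Travel of the filter slide in m, growing as it is pushed into the case (along the case's -y). 0 = fully out, 0.040 = home at its stop; starts between 0 and 0.005. Friction about 2 N; stays where left; blocked at about 0.010 until the ring has been loosened by roughly 1.6 to 1.8 turns from tight.
- slide_pad (a point): Centre of the outer face of the slide's black end pad: an upright plate 40 mm wide (along the case's x), 40 mm high (from 11 to 51 mm above the table), 12 mm thick, facing the case's +y. This point is 31 mm above the table, 60 mm out from the case's side at travel 0 and 20 mm out when home.
- lens_cap: Loose black lens cap, disc of 48 mm diameter, 12 mm high, on the table beside the slide pad, near the case's +x +y corner; origin under its centre.
- thumb_nut: Loose aluminium thumb nut, 30 mm diameter, 22 mm high, on the table near the case's -x +y corner; origin under its centre.
- multimeter: Loose grey hand multimeter 150 x 75 x 42 mm, lying along the case's -y side; origin under its centre.
- mouse: Loose black computer mouse 105 x 60 x 34 mm, at the robot's right; origin under its centre.
- mug: Loose white mug, 80 mm diameter, 92 mm high, at the robot's left; origin under its centre.
- coil: Loose coil on a wooden spool, 72 mm diameter, 52 mm high, at the far left; origin under its centre.
- screwdriver: Loose screwdriver lying on the table at the robot's left; origin under its middle.

How it is judged:
On the way, in this order (a step that is already met when the one before it is completed fails the run):
1. the ring has been loosened to two full turns from tight, index bar at the arrow, with the slide still out (value of joint ring between 12.0164 and 13.1164 rad and value of joint slide below 0.015 m), for 0.2 s.
2. the filter slide is pushed fully home (value of joint slide above 0.037 m), for 0.2 s.
At the end, for the whole second after the job is handed in: The ring rests at two full turns from tight (12.57 rad, within 0.55 rad either way) and the filter slide is home (travel over 37 of 40 mm) (value of joint ring between 12.0164 and 13.1164 rad and value of joint slide above 0.037 m and velocity of joint ring between -0.05 and 0.05 rad/s); the robot touches nothing.
It fails at once if the ring is wound more than about a quarter turn past the second meeting with the arrow (value of joint ring above 14.0664 rad).
It fails at once if a bystander is pushed more than 25 mm away or lifted (distance of any of lens_cap, thumb_nut, multimeter, mouse, mug, coil, screwdriver from where it was at the start of the episode above 0.025 m).
It also fails if it takes over 67 s, if anything falls off the work surface, if the arm or the gripper's body presses on something with over 40 N, if the wrist force passes 120 N, or if a joint passes its speed limit or range.

### The arm

A 6-joint arm with a two-finger parallel gripper is mounted at the origin on the work surface. World frame = base frame: x ahead of the robot, y to its left, z up, the work surface at z = 0. Lengths are in m, angles in rad, forces in N, time in s.
With the tool pointing down it reaches from about 0.35 to 0.85 m from the base axis. Payload 8.1 kg.
Tool frame: the origin (TCP) lies at the very end of the fingers, on their centre line; the grasp point (between the pads) lies 19 mm behind it (pinch_z is the distance from the TCP to the grasp point, in m); x points along the fingers, y is the direction in which the jaws open and shut, and the axes are right-handed (so a half turn about x gives the same grasp; the last joint's range is limited). The gripper opens to 93 mm and grips with 3 to 60 N. Pads are 15 mm wide; open, the fingers measure 128 mm over their backs; the gripper's body (75 mm by 188 mm) begins 65 mm behind the grasp point.
Start: joints at [1.062, 0.13, 1.488, -0, 1.523, -0.085], TCP at [0.247, 0.547, 0.219] pointing down, gripper open.
Joint ranges: [-2.96, 2.96], [-0.89, 2.26], [0.02, 2.5], [-1.34, 4.48], [0, 2.73], [-2.66, 2.66]. Speed limits (rad/s): [2.39, 2.39, 2.79, 3.14, 3.14, 3.14].

### API

Orientations are given as [roll, pitch, yaw] about the fixed x, y, z axes, in that order (R = Rz(yaw) Ry(pitch) Rx(roll)).
In Python, from rig import get_state, snapshot, sign_off, pinch_z gives the robot as it stands.
- The arm moves only by the shell command python3 -m creep 'ROWS' [OPENING]. ROWS is JSON, a list of rows, each a list of 2 entries, a list of its own where there are three numbers: the shift along the tool's x, y, z in m, then the turn about the tool's x in degrees. A call has 1 to 10 rows; each row is the pose to reach, as a shift and turn from the pose measured when the call began, along the tool's axes at that moment; what a row does not reach only later rows make up. A row lasts 1/12 s, in which the tool goes at most 41.7 mm and 7.16 degrees, less where a joint would pass 70% of its speed; a pose out of reach is approached as far as the arm can. A call with a gripper value outside its range is refused whole. OPENING is the opening, from 0 (shut) to 1 (fully open), set as the call begins (- or left out, the last holds). The fingers move at their own pace and stop on an object; the grip force is fixed at half the most. Time passes only in rows, so rows that repeat a pose let the fingers close. It gives the time, the measured TCP pose, the force and the opening at its end, in the units of the state.
- get_state(): the state, without advancing time (a new reading comes with each control period).
- snapshot(name): name is "side" or "top"; returns a dict with "image" (384x512x3 uint8, blue, green, red), "depth" (384x512 float32, m along the optical axis (not along the pixel's ray), 0 where there is no reading), "fx", "fy", "cx", "cy" (pixels), "cam_to_world" (4x4, takes a point from camera to world coordinates). Camera axes: x right, y down, z forward; pixel columns grow to the right and rows downward; lengths in m; the calibration is good to about 2 mm. A picture is of the moment at which its call begins.
- sign_off(): hands the job in, once; it reports no verdict.
The state is a dict: "time_s": time; "q": joint angles; "joint_velocities": joint speeds; "effort": joint torques, N m; "eef_pos": TCP position; "eef_rot": TCP orientation; "force": force on the tool from outside, world axes, zero at the start; "torque": the same for the moment, N m; "grip_width": finger opening in m.
Only numpy, scipy, OpenCV 4.12 (cv2) and the standard library are available. Lean on these libraries where they do the work, as an engineer would, in place of code of your own. Each camera call takes 0.05 s, during which the arm holds its last target. There are 200 camera calls.

## Working session

There is one attempt and no reset: what is moved stays moved. The work goes in short steps, Python scripts to look and compute and a shell command to move; the robot and the scene stay as the last step left them, time stands still between calls to the robot, and variables do not carry over. Pictures are saved under pics/ and viewed, about 8 in all and at most 12, crops included, and the job is handed in when it is done.

```bash
ls; mkdir -p pics
python3 - <<'E'
from rig import *
import cv2,json
print(get_state(), pinch_z)
for n in("top","side"):
    s=snapshot(n); cv2.imwrite(f"pics/{n}0.png",s["image"]); print(n,s["fx"],s["cx"],s["cy"],s["cam_to_world"])
E
```

```text
pics
{'time_s': 0.0, 'q': array([ 1.06162378e+00,  1.31167862e-01,  1.48928538e+00, -5.44224256e-06,
        1.52296477e+00, -8.54215063e-02]), 'joint_velocities': array([-1.00515737e-03,  2.99082425e-04,  6.76640532e-05,  1.12474893e-03,
        4.05974052e-04, -1.89394520e-04]), 'effort': array([-1.60854594e-03, -5.59819758e+01, -4.91769826e+01,  7.68271554e-02,
        3.49295523e-02, -1.26074683e-04]), 'eef_pos': array([0.2464274 , 0.54644145, 0.21758008]), 'eef_rot': array([-1.65324006,  1.56897096, -2.07699083]), 'force': array([-0.13017751, -0.66102936, -0.05767377]), 'torque': array([ 0.09985784, -0.02212621, -0.02428803]), 'grip_width': 0.09309980824628762} 0.0188
top 384.52575031910084 254.47691556761927 197.21868945980515 [[ 1.74295519e-02 -9.97051482e-01  7.47298633e-02  4.46783009e-01]
 [-9.99820795e-01 -1.79326239e-02 -6.06612687e-03 -6.93506138e-05]
 [ 7.38834332e-03 -7.46107415e-02 -9.97185364e-01  1.32218482e+00]
 [ 0.00000000e+00  0.00000000e+00  0.00000000e+00  1.00000000e+00]]
side 417.2812110592579 248.80767143981387 191.0834388310268 [[-9.99374289e-01 -2.52137647e-04  3.53690056e-02  4.81463674e-01]
 [-2.76098249e-02  6.30573402e-01 -7.75638371e-01  1.16657711e+00]
 [-2.21071866e-02 -7.76129577e-01 -6.30185807e-01  9.94631849e-01]
 [ 0.00000000e+00  0.00000000e+00  0.00000000e+00  1.00000000e+00]]
```

View pics/top0.png

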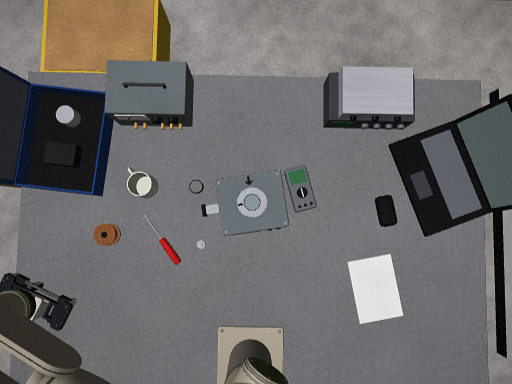

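View pics/side0.png

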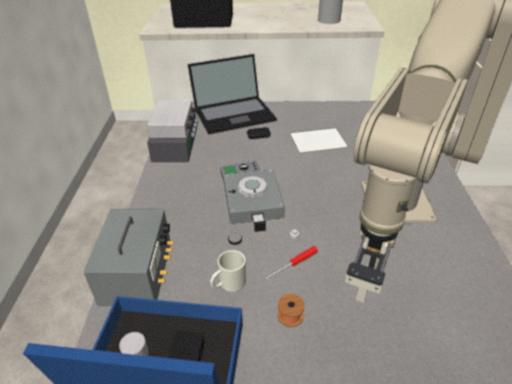

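```bash
cat > h.py <<'E'
from rig import *
import numpy as np, cv2
def world(s,u,v,z):
    T=s["cam_to_world"]; d=T[:3,:3]@np.array([(u-s["cx"])/s["fx"],(v-s["cy"])/s["fy"],1]); o=T[:3,3]
    return (o+d*(z-o[2])/d[2])[:2]
def crop(s,name,u0,u1,v0,v1,k):
    cv2.imwrite(f"pics/{name}.png",cv2.resize(s["image"][v0:v1,u0:u1],None,fx=k,fy=k,interpolation=cv2.INTER_CUBIC))
E
python3 - <<'E'
from h import *
s=snapshot("top"); crop(s,"c1",185,325,155,245,5)
g=cv2.cvtColor(s["image"],cv2.COLOR_BGR2GRAY)
m=((g>165)*255).astype(np.uint8); m[:150]=0;m[250:]=0;m[:,:225]=0;m[:,280:]=0
c=max(cv2.findContours(m,0,2)[0],key=cv2.contourArea); e=cv2.fitEllipse(cv2.convexHull(c)); print(e,world(s,*e[0],.083))
E
```

```text
((251.55838012695312, 201.92486572265625), (28.800098419189453, 29.227458953857422), 68.31425476074219) [0.52424458 0.00154829]
```

View pics/c1.png

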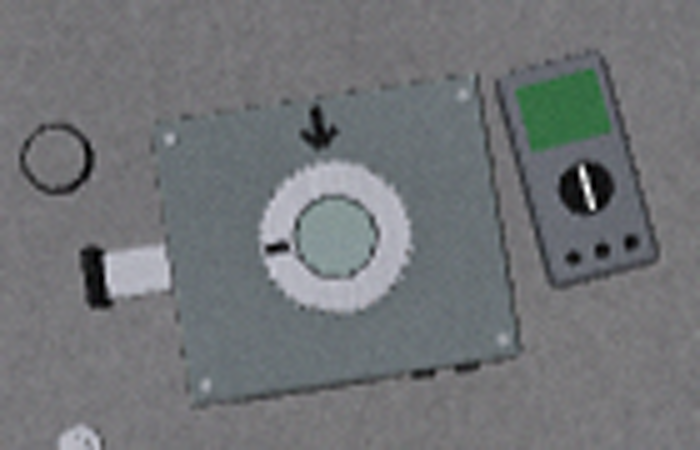

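Run:
```python
from h import *
from scipy.spatial.transform import Rotation as Ro
s=snapshot("top")
f=lambda x,y:(185+(x+.5)/5-.5,155+(y+.5)/5-.5)
print("arrow",(a:=world(s,*f(319,149),.061)),"idx",(i:=world(s,*f(277,247),.083)),"ctr",(c:=world(s,*f(336,235.5),.083)))
for n,p in zip(("c +x+y","+x-y","-x-y","-x+y"),((155,120),(476,75),(519,352),(193,404))): print(n,world(s,*f(*p),.06))
print("pad",world(s,*f(88,278),.05),"cap",world(s,*f(57,158),.012),"nut",world(s,*f(80,440),.02))
an=lambda d:np.arctan2(d[1],d[0])
print("angles",an(a-c),an(i-c))
print(Ro.from_euler('xyz',get_state()["eef_rot"]).as_matrix().round(3))
```

```text
arrow [0.58331105 0.01302978] idx [0.51687029 0.03871445] ctr [0.52498582 0.0007814 ]
c +x+y [0.60069057 0.12164991]
+x-y [ 0.63457049 -0.08998565]
-x-y [ 0.45211468 -0.12046029]
-x+y [0.41452554 0.0921937 ]
pad [0.4959824  0.16425145] cap [0.57916004 0.19260512] nut [0.38809806 0.17049694]
angles 0.20699354806844145 1.7815624433513113
[[-0.001  0.411  0.912]
 [-0.001  0.912 -0.411]
 [-1.    -0.001 -0.   ]]
```

```bash
python3 -m creep '[[[0,-0.023,0.032],6],[[0,-0.046,0.063],12],[[0,-0.069,0.095],18],[[0,-0.091,0.126],24],[[0,-0.114,0.158],30],[[0,-0.137,0.189],36],[[0,-0.16,0.221],42],[[0,-0.183,0.252],48],[[0,-0.205,0.284],54],[[0,-0.22,0.3],60]]' 0; python3 -c "
from h import *
from scipy.spatial.transform import Rotation as Ro
s=get_state();M=Ro.from_euler('xyz',s['eef_rot']).as_matrix()
print(s['q'],s['force'],M.round(3)); print(M.T@(np.array([.517,.0755,.15])-s['eef_pos']))"
```

```text
time_s: 1.03
eef_pos: [0.4311, 0.2196, 0.2182]
eef_rot: [0.081, 1.569, -1.397]
force: [0.1, 0.0, -0.7]
grip_width: 0.0307
[ 0.36652608 -0.18806211  1.80129122 -0.00189726  1.52873366  0.27384974] [ 0.07075664  0.04241277 -0.68383845] [[ 0.     0.996  0.093]
 [-0.002  0.093 -0.996]
 [-1.     0.     0.002]]
[0.06851866 0.07218368 0.15126698]
```

```bash
python3 -m creep '[[[0.005,0.015,0.035],0],[[0.01,0.03,0.07],0],[[0.03,0.05,0.105],0],[[0.05,0.065,0.135],0],[[0.065,0.072,0.15],0],[[0.09,0.072,0.151],0],[[0.115,0.072,0.151],0],[[0.135,0.072,0.151],0],[[0.149,0.072,0.151],0],[[0.149,0.072,0.151],0]]' 0
python3 - <<'E'
from h import *
from scipy.spatial.transform import Rotation as Ro
s=get_state();M=Ro.from_euler('xyz',s['eef_rot']).as_matrix()
print(s['force'],s['grip_width']); print(M.T@(np.array([.525,.001,.068])-s['eef_pos']))
p=snapshot("side"); crop(p,"s1",190,320,120,250,5)
E
```

```text
time_s: 1.87
eef_pos: [0.5138, 0.0753, 0.0655]
eef_rot: [-1.319, 1.564, -2.797]
force: [-0.0, 0.4, -0.6]
grip_width: 0.0004
[-0.04552289  0.43020275 -0.56475962] 0.0003645461907138259
[-0.00236085  0.00427459  0.07500959]
```

View pics/s1.png

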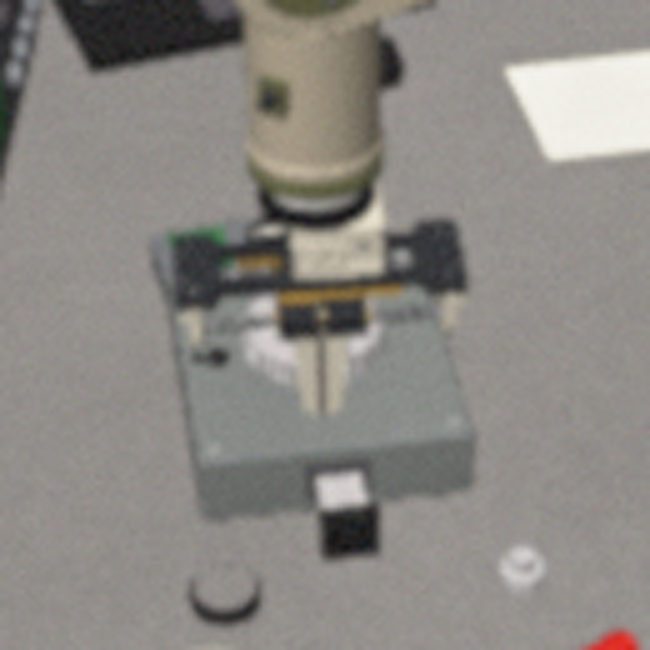

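The shut fingertips stand on the +y side of the ring (crop about (322,412)), just off its rim. The slide pad is at (350,530). Next is an inward touch.

```bash
python3 -m creep '[[[-0.002,0.004,0.006],0],[[-0.002,0.004,0.012],0],[[-0.002,0.004,0.015],0],[[-0.002,0.004,0.017],0],[[-0.002,0.004,0.019],0],[[-0.002,0.004,0.020],0],[[-0.002,0.004,0.020],0]]'
cat > st.py <<'E'
from h import *
from scipy.spatial.transform import Rotation as Ro
s=get_state();M=Ro.from_euler('xyz',s['eef_rot']).as_matrix()
print('t',s['time_s'],'z',s['eef_pos'][2],'q6',s['q'][5],'F tool',(M.T@s['force']).round(2),'T',s['torque'].round(2)); c=M.T@(np.array([.525,.001,.068])-s['eef_pos']); print('centre in tool',c.round(4),'r',np.hypot(*c[1:]))
E
python3 st.py
```

```text
time_s: 2.5
eef_pos: [0.5219, 0.0611, 0.0718]
eef_rot: [-3.073, 1.563, 1.732]
force: [-2.3, 26.5, 4.8]
grip_width: 0.0001
t 2.5 z 0.07181065962677553 q6 -0.08196228705972929 F tool [ -4.63   0.18 -26.62] T [ 4.75  0.5  -0.15]
centre in tool [ 0.0034 -0.0025  0.0602] r 0.06025348034171065
```

```bash
python3 -m creep '[[[0.001,-0.008,0.0046],-7],[[0.002,-0.016,0.0059],-14],[[0.003,-0.0225,0.0079],-21],[[0.003,-0.0288,0.0108],-28],[[0.003,-0.0346,0.0143],-35],[[0.003,-0.04,0.0186],-42],[[0.003,-0.0448,0.0235],-49],[[0.003,-0.0489,0.0289],-56],[[0.003,-0.0524,0.0348],-63],[[0.003,-0.0551,0.041],-70]]'; python3 st.py
python3 - <<'E'
from h import *
p=snapshot("top"); crop(p,"t2",185,325,155,245,5)
E
```

```text
time_s: 3.33
eef_pos: [0.4652, 0.0179, 0.0683]
eef_rot: [2.632, 1.553, 2.384]
force: [-24.2, 8.4, 7.1]
grip_width: 0.0008
t 3.3333 z 0.06825898398993227 q6 -1.4070825915558638 F tool [ -6.67   2.26 -25.59] T [1.78 4.23 0.11]
centre in tool [-0.0007 -0.0017  0.0622] r 0.06218993434760451
```

View pics/t2.png

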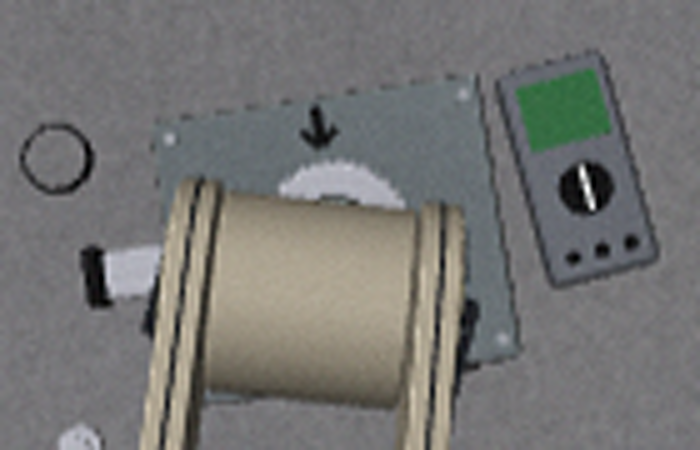

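```bash
python3 -m creep '[[[0,-0.0086,0.0056],-7],[[0,-0.0155,0.0069],-14],[[0,-0.0221,0.009],-21],[[0,-0.0285,0.0119],-28],[[0,-0.0344,0.0155],-35],[[0,-0.0398,0.0198],-42],[[0,-0.0447,0.0248],-49],[[0,-0.049,0.0303],-56],[[0,-0.064,0.0203],-56],[[0,-0.064,0.0203],-56]]'; python3 st.py
python3 - <<'E'
from h import *
p=snapshot("side"); crop(p,"s2",200,300,150,230,7)
p=snapshot("top"); crop(p,"t3",185,325,155,245,5)
a=cv2.imread("pics/s2.png");b=cv2.imread("pics/t3.png");b=cv2.resize(b,(700,450));cv2.imwrite("pics/m3.png",cv2.resize(np.vstack([a,b]),(420,606)))
E
```

```text
time_s: 4.22
eef_pos: [0.4689, -0.0526, 0.0678]
eef_rot: [1.779, 1.555, 2.518]
force: [-0.4, -0.6, -0.0]
grip_width: 0.0007
t 4.2167 z 0.06776157127284894 q6 -2.5376381613772088 F tool [ 0.05 -0.15 -0.75] T [0.07 0.06 0.01]
centre in tool [-0.0005  0.0018  0.0775] r 0.07754806069115155
```

View pics/m3.png

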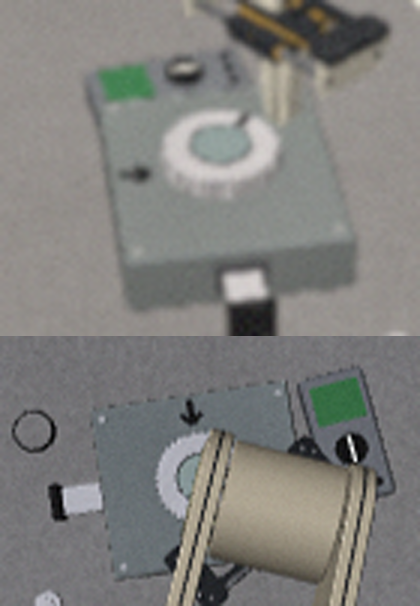

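The side view shows the index bar at montage (242,119), next to the finger, so the ring followed it. I'll read its angle off the ring annulus.

```bash
cat > ang.py <<'E'
from h import *
def ang(name,z=.084,c=(.525,.001),yaw=.165):
    s=snapshot(name); T=np.linalg.inv(s["cam_to_world"]); g=cv2.cvtColor(s["image"],cv2.COLOR_BGR2GRAY)
    th=np.radians(np.arange(0,360,2)); r=np.arange(.034,.043,.002)
    P=np.stack([c[0]+np.outer(r,np.cos(th)),c[1]+np.outer(r,np.sin(th)),np.full((len(r),len(th)),z),np.ones((len(r),len(th)))],-1)@T.T
    u=(s["fx"]*P[...,0]/P[...,2]+s["cx"]).astype(np.float32); v=(s["fy"]*P[...,1]/P[...,2]+s["cy"]).astype(np.float32)
    p=cv2.remap(g,u,v,1).mean(0); w=np.clip(130-p,0,None)
    print(name,"index-arrow rad",round(float(np.angle((w*np.exp(1j*th)).sum())-yaw)%(2*np.pi),3),"dark deg",[int(d) for d in np.degrees(th[w>0])],"min",p.min().round())
E
python3 -c "
from ang import *
ang('side')"
```

```text
side index-arrow rad 3.938 dark deg [232, 234, 236, 238] min 116.0
```

```bash
python3 -m creep '[[[-0.02,0,-0.005],7],[[-0.035,0,0],14],[[-0.035,-0.012,0.01],21],[[-0.035,-0.025,0.02],28],[[-0.035,-0.037,0.03],35],[[-0.035,-0.05,0.042],42],[[-0.035,-0.06,0.05],49],[[-0.035,-0.07,0.06],56],[[-0.035,-0.076,0.064],63],[[-0.035,-0.076,0.064],70]]' && python3 -m creep '[[[0,0,0],7],[[0,0,0],14],[[0,0,0],21],[[0,0,0],28],[[0,0,0],35],[[0,0,0],42],[[0,0,0],49],[[0,0,0],56],[[0,0,0],63],[[0,0,0],70]]' && python3 -m creep '[[[0,0,0],7],[[0,0,0],14],[[0,0,0],21],[[0,0,0],28],[[0,0,0],35],[[0,0,0],42],[[0,0,0],49],[[0,0,0],56],[[0,0,0],63],[[0,0,0],70]]'; python3 st.py
```

```text
time_s: 5.2
eef_pos: [0.571, -0.0642, 0.102]
eef_rot: [2.839, 1.556, 2.35]
force: [0.4, 0.3, 0.1]
grip_width: 0.0007
time_s: 6.03
eef_pos: [0.5717, -0.0637, 0.1024]
eef_rot: [-2.266, 1.557, 2.3]
force: [0.3, 0.1, 0.6]
grip_width: 0.0003
time_s: 6.87
eef_pos: [0.5724, -0.0631, 0.1028]
eef_rot: [-1.091, 1.558, 2.247]
force: [0.5, 0.8, 0.0]
grip_width: 0.0007
t 6.8667 z 0.1028237028302878 q6 1.1674257711080478 F tool [-0.04 -0.68 -0.65] T [-0.04  0.14  0.03]
centre in tool [ 0.0359 -0.0718  0.0337] r 0.07928841595142792
```

```bash
python3 -m creep '[[[0,0,0],7],[[0,0,0],14],[[0,0,0],21],[[0,0,0],28],[[0.005,0,0],35],[[0.015,0,0],42],[[0.025,0,0],49],[[0.032,0,0],56],[[0.034,0,0],63],[[0.034,0,0],65]]'; python3 st.py
```

```text
time_s: 7.7
eef_pos: [0.572, -0.0621, 0.0681]
eef_rot: [0.078, 1.557, 2.275]
force: [-0.1, -0.2, -0.3]
grip_width: 0.0004
t 7.7 z 0.06812377508409925 q6 2.3101476508315697 F tool [ 0.29  0.19 -0.06] T [0.09 0.12 0.01]
centre in tool [0.0012 0.0011 0.0787] r 0.07869239119813952
```

```bash
python3 -m creep '[[[0,0.001,0.012],0],[[0,0.001,0.019],0],[[0,0.001,0.0215],0],[[0,-0.0059,0.0221],-7],[[0,-0.0128,0.0234],-14],[[0,-0.0194,0.0255],-21],[[0,-0.0258,0.0284],-28],[[0,-0.0317,0.032],-35],[[0,-0.0371,0.0363],-42],[[0,-0.042,0.0413],-49]]'; python3 st.py; python3 -m creep '[[[0,-0.008,0.0054],-7],[[0,-0.0148,0.0067],-14],[[0,-0.0214,0.0088],-21],[[0,-0.0278,0.0117],-28],[[0,-0.0337,0.0153],-35],[[0,-0.0391,0.0196],-42],[[0,-0.044,0.0246],-49],[[0,-0.0483,0.0301],-56],[[0,-0.0518,0.0361],-63],[[0,-0.0546,0.0425],-70]]'; python3 st.py; python3 -c "
from ang import *
ang('side');ang('top')"
```

```text
time_s: 8.53
eef_pos: [0.5825, -0.0036, 0.069]
eef_rot: [-0.823, 1.557, 2.235]
force: [0.3, -0.3, -0.5]
grip_width: 0.0002
t 8.5333 z 0.06903488995226179 q6 1.5503988635585597 F tool [ 0.45  0.23 -0.32] T [0.02 0.19 0.06]
centre in tool [0.0016 0.0002 0.0577] r 0.05767729188548191
time_s: 9.37
eef_pos: [0.5464, 0.0558, 0.0711]
eef_rot: [-2.395, 1.558, 1.892]
force: [4.6, 4.6, -2.2]
grip_width: 0.0006
t 9.3667 z 0.07111297531712994 q6 0.4212124638482896 F tool [ 2.21  2.29 -6.06] T [ 0.65 -0.67 -0.06]
centre in tool [0.0025 0.0031 0.0588] r 0.05889474019877793
side index-arrow rad 5.14 dark deg [74, 76, 78, 212, 214, 216, 218, 220, 222, 224, 226, 228, 230, 264, 266, 268, 270, 272, 274, 276, 278, 280, 282, 284, 286, 288, 290, 292, 294, 296, 298, 300, 302, 304, 306, 308, 310, 312, 314, 316, 318, 320, 322, 324, 326, 328, 330, 332, 334, 336, 338, 340, 342, 344, 346] min 46.0
top index-arrow rad 0.554 dark deg [12, 14, 16, 18, 20, 22, 24, 26, 28, 29, 32, 34, 36, 38, 40, 42, 44, 46, 48, 50, 52, 54, 56, 58, 59, 62, 64, 66, 68, 70, 72, 74, 76, 78, 80, 82, 84, 86, 88, 90, 92, 94, 104, 106, 108, 110, 172, 192, 194, 196, 198, 300, 302, 304, 306, 308, 310, 318, 320, 322, 324, 342, 344, 346, 348] min 24.0
```

```bash
sed -i 's/\.525,\.001/.522,.002/' st.py
cat >> st.py <<'E'
for d in range(7,71,7): a=np.radians(d); print(-d,round(c[1]-.055*np.sin(a),4),round(c[2]-.055*np.cos(a),4),end=' | ')
print()
E
python3 st.py
```

```text
t 9.4667 z 0.070891612260449 q6 0.4217142211308043 F tool [-0.25 -0.88 -6.31] T [ 0.92 -0.19 -0.07]
centre in tool [0.0024 0.001  0.0591] r 0.05907919668071537
-7 -0.0057 0.0045 | -14 -0.0123 0.0057 | -21 -0.0187 0.0077 | -28 -0.0248 0.0105 | -35 -0.0305 0.014 | -42 -0.0358 0.0182 | -49 -0.0405 0.023 | -56 -0.0446 0.0283 | -63 -0.048 0.0341 | -70 -0.0507 0.0403 |
```

```bash
python3 -m creep '[[[0.002,-0.006,0.0045],-7],[[0.002,-0.0123,0.0057],-14],[[0.002,-0.0187,0.0077],-21],[[0.002,-0.0248,0.0105],-28],[[0.002,-0.0305,0.014],-35],[[0.002,-0.0358,0.0182],-42],[[0.002,-0.0405,0.023],-49],[[0.002,-0.0446,0.0283],-56],[[0.002,-0.048,0.0341],-63],[[0.002,-0.0507,0.0403],-70]]'; python3 st.py
```

```text
time_s: 10.3
eef_pos: [0.4805, 0.0445, 0.0699]
eef_rot: [2.809, 1.55, 2.042]
force: [-16.0, 16.6, 16.8]
grip_width: 0.0006
t 10.3 z 0.06987798541816996 q6 -0.8392128526328375 F tool [-16.33   1.01 -23.35] T [ 2.76  2.75 -0.1 ]
centre in tool [ 0.0007 -0.0018  0.0594] r 0.059387200685531695
-7 -0.0085 0.0048 | -14 -0.0151 0.006 | -21 -0.0215 0.008 | -28 -0.0276 0.0108 | -35 -0.0334 0.0143 | -42 -0.0386 0.0185 | -49 -0.0433 0.0233 | -56 -0.0474 0.0286 | -63 -0.0508 0.0344 | -70 -0.0535 0.0405 |
```

```bash
python3 -m creep '[[[-0.001,-0.0085,0.0048],-7],[[-0.001,-0.0151,0.006],-14],[[-0.001,-0.0215,0.008],-21],[[-0.001,-0.0276,0.0108],-28],[[-0.001,-0.0334,0.0143],-35],[[-0.001,-0.0386,0.0185],-42],[[-0.001,-0.0433,0.0233],-49],[[-0.001,-0.0474,0.0286],-56],[[-0.001,-0.0508,0.0344],-63],[[-0.001,-0.0535,0.0405],-70]]'; python3 st.py
```

```text
time_s: 11.13
eef_pos: [0.4694, -0.0229, 0.0694]
eef_rot: [1.867, 1.547, 2.33]
force: [-15.7, -4.9, 11.6]
grip_width: 0.0005
t 11.1333 z 0.06937394611613337 q6 -2.2076984400205473 F tool [-11.42   2.84 -16.32] T [-0.73  2.66  0.1 ]
centre in tool [ 0.0009 -0.0012  0.0581] r 0.058155569477709855
-7 -0.0079 0.0036 | -14 -0.0145 0.0048 | -21 -0.0209 0.0068 | -28 -0.0271 0.0096 | -35 -0.0328 0.0131 | -42 -0.038 0.0173 | -49 -0.0427 0.0221 | -56 -0.0468 0.0274 | -63 -0.0502 0.0332 | -70 -0.0529 0.0393 |
```

```bash
python3 -m creep '[[[-0.001,-0.0079,0.0036],-7],[[-0.001,-0.0145,0.0048],-14],[[-0.001,-0.0206,-0.0195],-14],[[-0.001,-0.0206,-0.0195],-14],[[-0.005,-0.0206,-0.0195],-14]]'; python3 st.py; python3 -c "
from ang import *
ang('side')
p=snapshot('side'); crop(p,'s3',200,300,150,230,7)"
```

```text
time_s: 11.55
eef_pos: [0.4606, -0.0503, 0.0736]
eef_rot: [1.642, 1.546, 2.348]
force: [0.4, -0.0, 0.4]
grip_width: 0.0005
t 11.55 z 0.07358254525330812 q6 -2.511279423719544 F tool [-0.41 -0.28  0.33] T [ 0.07  0.   -0.05]
centre in tool [ 0.0054 -0.0002  0.0807] r 0.08068291529982752
-7 -0.0069 0.0261 | -14 -0.0135 0.0273 | -21 -0.0199 0.0293 | -28 -0.026 0.0321 | -35 -0.0317 0.0356 | -42 -0.037 0.0398 | -49 -0.0417 0.0446 | -56 -0.0458 0.0499 | -63 -0.0492 0.0557 | -70 -0.0519 0.0619 | 
side index-arrow rad 1.67 dark deg [102, 104, 106, 108] min 114.0
```

View pics/s3.png

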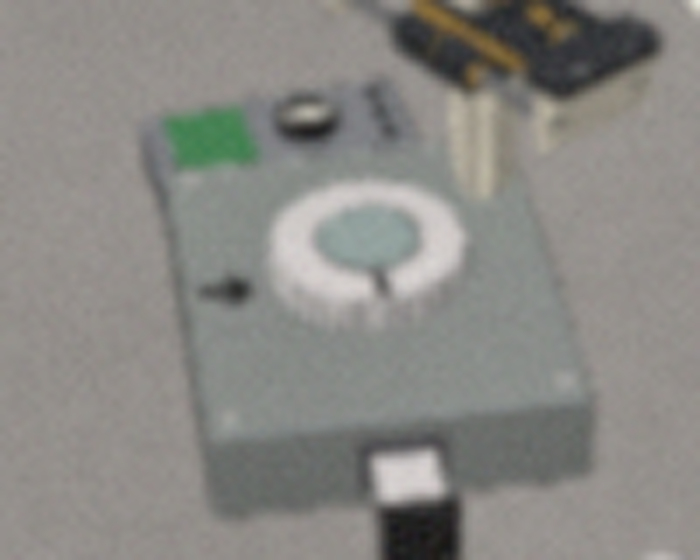

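```bash
python3 -m creep '[[[-0.015,0,-0.003],7],[[-0.03,0,0],14],[[-0.03,-0.012,0.01],21],[[-0.03,-0.025,0.02],28],[[-0.03,-0.038,0.032],35],[[-0.03,-0.05,0.045],42],[[-0.03,-0.062,0.055],49],[[-0.03,-0.074,0.066],56],[[-0.03,-0.0846,0.0763],63],[[-0.03,-0.0846,0.0763],70]]' && python3 -m creep '[[[0,0,0],7],[[0,0,0],14],[[0,0,0],21],[[0,0,0],28],[[0,0,0],35],[[0,0,0],42],[[0,0,0],49],[[0,0,0],56],[[0,0,0],63],[[0,0,0],70]]' && python3 -m creep '[[[0,0,0],7],[[0,0,0],14],[[0,0,0],21],[[0,0,0],28],[[0,0,0],35],[[0,0,0],42],[[0,0,0],49],[[0,0,0],56],[[0,0,0],63],[[0,0,0],70]]' && python3 -m creep '[[[0,0,0],7],[[0,0,0],14],[[0,0,0],21],[[0,0,0],28],[[0.005,0,0],35],[[0.015,0,0],42],[[0.025,0,0],49],[[0.03,0,0],56],[[0.032,0,0],63],[[0.034,0,0],65]]'; python3 st.py
```

```text
time_s: 12.48
eef_pos: [0.5787, -0.0649, 0.1039]
eef_rot: [2.693, 1.55, 2.173]
force: [0.4, 1.4, -0.8]
grip_width: 0.0001
time_s: 13.32
eef_pos: [0.5796, -0.0641, 0.1043]
eef_rot: [-2.407, 1.551, 2.128]
force: [-0.3, -0.2, -0.3]
grip_width: 0.0004
time_s: 14.15
eef_pos: [0.5804, -0.0633, 0.1047]
eef_rot: [-1.224, 1.551, 2.084]
force: [-0.4, -0.2, -0.2]
grip_width: 0.0008
time_s: 14.98
eef_pos: [0.5805, -0.0619, 0.0705]
eef_rot: [-0.097, 1.551, 2.07]
force: [-0.2, -0.3, 0.3]
grip_width: 0.0004
t 14.9833 z 0.07050307331638965 q6 2.3363462112372435 F tool [-0.3   0.33 -0.14] T [0.05 0.11 0.02]
centre in tool [0.0042 0.0125 0.0857] r 0.0866105644135893
-7 0.0058 0.0311 | -14 -0.0008 0.0323 | -21 -0.0072 0.0344 | -28 -0.0133 0.0371 | -35 -0.019 0.0406 | -42 -0.0243 0.0448 | -49 -0.029 0.0496 | -56 -0.0331 0.0549 | -63 -0.0365 0.0607 | -70 -0.0392 0.0669 |
```

```bash
python3 -m creep '[[[0,0.0125,0.012],0],[[0,0.0125,0.022],0],[[0,0.0125,0.027],0],[[0,0.0125,0.03],0],[[0,0.0125,0.031],0],[[0,0.0125,0.031],0]]'; python3 st.py
```

```text
time_s: 15.48
eef_pos: [0.5547, -0.0447, 0.072]
eef_rot: [-0.22, 1.556, 1.948]
force: [4.6, -8.5, -3.9]
grip_width: 0.0004
t 15.4833 z 0.07201231084785278 q6 2.359034598962726 F tool [ 3.72  1.01 -9.66] T [-1.58 -0.73  0.02]
centre in tool [0.0048 0.0008 0.0569] r 0.05689919660254123
-7 -0.0059 0.0023 | -14 -0.0125 0.0035 | -21 -0.019 0.0055 | -28 -0.0251 0.0083 | -35 -0.0308 0.0118 | -42 -0.036 0.016 | -49 -0.0407 0.0208 | -56 -0.0448 0.0261 | -63 -0.0482 0.0319 | -70 -0.0509 0.0381 |
```

```bash
python3 -m creep '[[[0,-0.0059,0.0043],-7],[[0,-0.012,0.0055],-14],[[0,-0.0183,0.0074],-21],[[0,-0.0242,0.01],-28],[[0,-0.0297,0.0134],-35],[[0,-0.0347,0.0175],-42],[[0,-0.0392,0.0221],-49],[[0,-0.0431,0.0272],-56],[[0,-0.0464,0.0328],-63],[[0,-0.049,0.0388],-70]]'; python3 st.py
```

```text
time_s: 16.32
eef_pos: [0.5779, 0.0158, 0.074]
eef_rot: [-2.121, 1.557, 1.276]
force: [17.1, 1.4, -12.4]
grip_width: 0.0003
t 16.3167 z 0.07396039188066665 q6 1.2407620401582293 F tool [ 12.52   3.12 -16.81] T [ 0.21 -3.01 -0.07]
centre in tool [ 0.0055 -0.0007  0.0577] r 0.057658449559014224
-7 -0.0074 0.0031 | -14 -0.014 0.0043 | -21 -0.0204 0.0063 | -28 -0.0265 0.0091 | -35 -0.0322 0.0126 | -42 -0.0375 0.0168 | -49 -0.0422 0.0216 | -56 -0.0463 0.0269 | -63 -0.0497 0.0327 | -70 -0.0524 0.0388 |
```

```bash
python3 -m creep '[[[0.001,-0.0074,0.0036],-7],[[0.002,-0.014,0.005],-14],[[0.002,-0.0204,0.007],-21],[[0.002,-0.0265,0.0096],-28],[[0.002,-0.0322,0.013],-35],[[0.002,-0.037,0.017],-42],[[0.002,-0.0417,0.0216],-49],[[0.002,-0.046,0.0269],-56],[[0.002,-0.0495,0.0327],-63],[[0.002,-0.0522,0.0388],-70]]'; python3 st.py
```

```text
time_s: 17.15
eef_pos: [0.5296, 0.0609, 0.0743]
eef_rot: [2.753, 1.549, 1.096]
force: [3.4, 17.8, 1.6]
grip_width: 0.0005
t 17.15 z 0.07425303239943139 q6 0.08401715519660727 F tool [ -1.24   1.86 -18.09] T [ 2.93 -0.57 -0.02]
centre in tool [ 0.005  -0.0026  0.0595] r 0.05954266146297554
-7 -0.0093 0.0049 | -14 -0.0159 0.0061 | -21 -0.0223 0.0081 | -28 -0.0284 0.0109 | -35 -0.0341 0.0144 | -42 -0.0394 0.0186 | -49 -0.0441 0.0234 | -56 -0.0482 0.0287 | -63 -0.0516 0.0345 | -70 -0.0543 0.0407 |
```

```bash
python3 -m creep '[[[0.001,-0.0085,0.0049],-7],[[0.002,-0.0152,0.0061],-14],[[0.003,-0.0218,0.0081],-21],[[0.003,-0.028,0.0109],-28],[[0.003,-0.034,0.0144],-35],[[0.003,-0.039,0.0186],-42],[[0.003,-0.0437,0.0234],-49],[[0.003,-0.0478,0.0287],-56],[[0.003,-0.0512,0.0345],-63],[[0.003,-0.054,0.0407],-70]]'; python3 st.py;  python3 -c "
from ang import *
ang('side',.085)"
```

```text
time_s: 17.98
eef_pos: [0.4688, 0.029, 0.07]
eef_rot: [1.899, 1.546, 1.473]
force: [-20.7, 13.1, 16.9]
grip_width: 0.0005
t 17.9833 z 0.07003408596073324 q6 -1.2206006003590992 F tool [-16.58   3.77 -24.42] T [2.19 3.46 0.07]
centre in tool [ 0.0015 -0.0026  0.0596] r 0.05965365953608649
-7 -0.0093 0.005 | -14 -0.0159 0.0062 | -21 -0.0223 0.0082 | -28 -0.0284 0.011 | -35 -0.0342 0.0145 | -42 -0.0394 0.0187 | -49 -0.0441 0.0235 | -56 -0.0482 0.0288 | -63 -0.0516 0.0346 | -70 -0.0543 0.0408 | 
side index-arrow rad 4.131 dark deg [206, 208, 210, 212, 214, 216, 218, 220, 222, 224, 226, 228, 230, 232, 234, 236, 238, 239, 242, 244, 246, 248, 250, 252, 254, 256, 258, 260, 262, 264, 266, 268, 270, 272, 274, 276, 278, 280, 282, 284, 286] min 62.0
```

```bash
python3 -m creep '[[[0,-0.0085,0.005],-7],[[0,-0.0152,0.0062],-14],[[0,-0.0218,0.0082],-21],[[0,-0.028,0.011],-28],[[0,-0.034,0.0145],-35],[[0,-0.0514,-0.01],-35],[[0,-0.0514,-0.01],-35],[[0,-0.0514,-0.01],-35]]'; python3 st.py;  python3 -c "
from ang import *
ang('side',.086)
p=snapshot('side'); crop(p,'s4',200,300,150,230,7)"
```

```text
time_s: 18.7
eef_pos: [0.4377, -0.0149, 0.0686]
eef_rot: [1.312, 1.547, 1.506]
force: [0.6, -0.6, 1.0]
grip_width: 0.0005
t 18.7 z 0.06858231867903927 q6 -1.9454490691938537 F tool [-1.03 -0.66  0.47] T [ 0.06 -0.06 -0.01]
centre in tool [0.0011 0.0003 0.0859] r 0.08592520868558003
-7 -0.0064 0.0313 | -14 -0.013 0.0326 | -21 -0.0195 0.0346 | -28 -0.0256 0.0374 | -35 -0.0313 0.0409 | -42 -0.0365 0.0451 | -49 -0.0413 0.0498 | -56 -0.0453 0.0552 | -63 -0.0487 0.061 | -70 -0.0514 0.0671 | 
side index-arrow rad 6.118 dark deg [] min 146.0
```

View pics/s4.png

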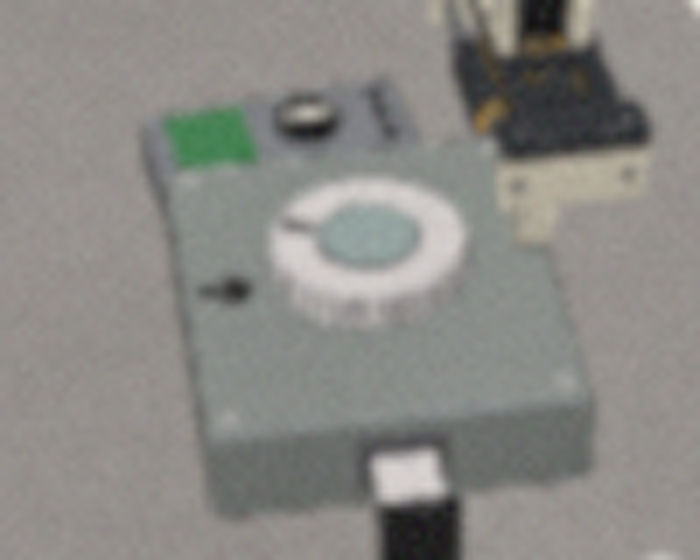

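The bar is at crop (297,225) and the arrow at (230,290), so the ring is just short of the second meeting. I'll compute the angle.

```bash
sed -i 's/clip(130-p/clip(np.median(p)-25-p/' ang.py; python3 -c "
from ang import *
ang('side',.086); ang('top',.086)
s=snapshot('side'); f=lambda x,y:world(s,200+(x+.5)/7-.5,150+(y+.5)/7-.5,.086)
c=f(368,237);i=f(297,225);print(c,i,np.arctan2(*(i-c)[::-1])-.165)"
```

```text
side index-arrow rad 5.939 dark deg [0, 340, 342, 344, 346, 348, 350, 352, 354, 356, 358] min 146.0
top index-arrow rad 2.438 dark deg [92, 94, 96, 98, 100, 102, 104, 106, 108, 110, 112, 114, 116, 118, 119, 122, 124, 126, 128, 130, 132, 134, 136, 138, 140, 142, 144, 146, 148, 150, 152, 154, 156, 158, 160, 162, 164, 166, 168, 170, 172, 174, 176, 178, 180, 182, 184, 186, 188, 190, 192, 194, 196, 198, 200, 202, 204, 206, 208, 210, 212, 214, 216, 218, 220, 222, 224, 226, 228, 230, 232, 234, 236, 238, 342, 344, 346, 348, 350, 352, 354] min 15.0
[0.52185123 0.00531712] [ 0.55814085 -0.00459597] -0.431660232664404
```

```bash
python3 -m creep '[[[0,0,0.015],0],[[0,0,0.026],0],[[0,0,0.031],0],[[0,-0.0064,0.0313],-7],[[0,-0.013,0.0326],-14],[[0,-0.0195,0.0346],-21],[[0,-0.021,0.036],-23],[[0,-0.0323,0.002],-23],[[0,-0.0323,0.002],-23],[[0,-0.0323,0.002],-23]]'; python3 st.py;  python3 -c "
from ang import *
ang('side',.086)"
```

```text
time_s: 19.78
eef_pos: [0.447, -0.0466, 0.0682]
eef_rot: [0.879, 1.547, 1.474]
force: [0.9, 0.7, 0.7]
grip_width: 0.0007
t 19.7833 z 0.06823502398187922 q6 -2.4125001259807353 F tool [-0.7   0.06  1.14] T [ 0.1   0.   -0.04]
centre in tool [ 0.0016 -0.0019  0.0893] r 0.08936078413108776
-7 -0.0086 0.0348 | -14 -0.0152 0.036 | -21 -0.0216 0.038 | -28 -0.0277 0.0408 | -35 -0.0334 0.0443 | -42 -0.0387 0.0485 | -49 -0.0434 0.0533 | -56 -0.0475 0.0586 | -63 -0.0509 0.0644 | -70 -0.0535 0.0705 | 
side index-arrow rad 0.046 dark deg [2, 4, 6, 8, 10, 12, 14, 16, 18, 20, 22] min 132.0
```

```bash
python3 -m creep '[[[-0.03,0,-0.002],7],[[-0.06,0,0],14],[[-0.07,0.024,0.022],21],[[-0.07,0.048,0.044],28],[[-0.07,0.073,0.065],35],[[-0.07,0.097,0.087],42],[[-0.07,0.121,0.109],49],[[-0.07,0.146,0.131],56],[[-0.07,0.17,0.152],63],[[-0.07,0.194,0.174],70]]'; python3 -m creep '[[[0,0,0],7],[[0,0,0],14],[[0,0,0],21],[[0,0,0],28],[[0,0,0],35],[[0,0,0],42],[[0,0,0],43],[[0,0,0],43]]'
python3 - <<'E'
from h import *
from scipy.spatial.transform import Rotation as Ro
s=get_state();M=Ro.from_euler('xyz',s['eef_rot']).as_matrix()
print(s['q'][5],s['eef_pos'],'zang',np.arctan2(M[1,2],M[0,2]),M[:,0]); print(M.T@(np.array([.487,.211,.022])-s['eef_pos']))
import ang; ang.ang("side",.086)
p=snapshot("top"); crop(p,"t5",185,325,155,245,5)
E
```

```text
time_s: 20.67
eef_pos: [0.4843, 0.2125, 0.1466]
eef_rot: [1.869, 1.545, 1.287]
force: [-0.6, -0.1, 0.4]
grip_width: 0.0003
time_s: 21.33
eef_pos: [0.4852, 0.2134, 0.1473]
eef_rot: [2.569, 1.544, 1.239]
force: [-0.3, -0.2, -0.0]
grip_width: 0.0
0.05676619945480847 [0.48516869 0.21340634 0.14734553] zang -1.3293806413047533 [ 0.00869754  0.02525487 -0.99964321]
[ 0.12525597 -0.00061127  0.00558712]
side index-arrow rad 6.057 dark deg [0, 2, 4, 6, 8, 10, 12, 14, 16, 18, 20, 22, 24, 26, 28, 116, 118, 119, 122, 124, 126, 128, 130, 180, 182, 184, 186, 244, 246, 248, 250, 252, 254, 256, 258, 260, 352, 354, 356, 358] min 52.0
```

View pics/t5.png

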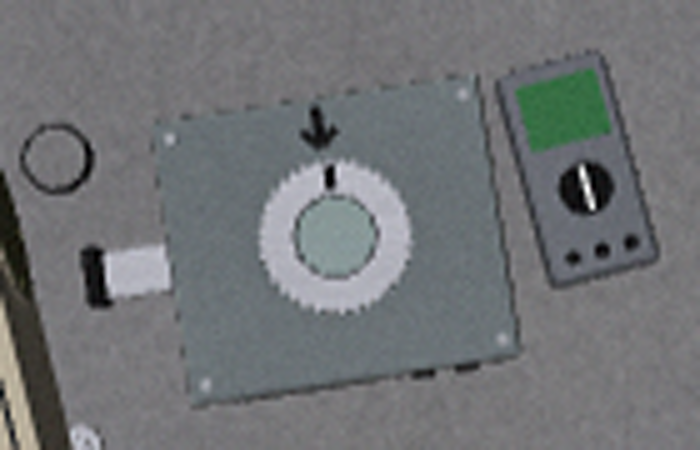

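```bash
python3 -m creep '[[[0.025,0,0],4],[[0.05,0,0],4],[[0.075,0,0],4],[[0.095,0,0],4],[[0.11,0,0],4],[[0.12,0,0],4],[[0.124,0,0],4],[[0.124,0,0],4]]'
python3 - <<'E'
from h import *
from scipy.spatial.transform import Rotation as Ro
s=get_state();M=Ro.from_euler('xyz',s['eef_rot']).as_matrix()
n=np.array([-.164,.986,0])
print(s['eef_pos'],s['force'],'zang',np.arctan2(M[1,2],M[0,2]))
for d in (.180,.139): print(d,M.T@(np.array([.522,.002,.024])+n*d-s['eef_pos']))
E
```

```text
time_s: 22.1
eef_pos: [0.4854, 0.2161, 0.0224]
eef_rot: [2.696, 1.545, 1.299]
force: [0.2, 0.0, -0.7]
grip_width: 0.0006
[0.48539823 0.21605585 0.02241521] [ 0.15125683  0.00258746 -0.67830681] zang -1.3967249772191688
0.18 [-0.0024358   0.00066689  0.0372032 ]
0.139 [-0.0033845   0.00029816  0.07817194]
```

```bash
python3 -m creep '[[[-0.001,0,0.015],0],[[-0.001,0,0.028],0],[[-0.002,0,0.036],0],[[-0.002,0,0.043],0],[[-0.002,0,0.05],0],[[-0.002,0,0.057],0],[[-0.002,0,0.063],0],[[-0.002,0,0.069],0],[[-0.002,0,0.074],0],[[-0.002,0,0.076],0]]'; python3 -m creep '[[[0,0,0.002],0],[[0,0,0.004],0],[[0,0,0.006],0],[[0,0,0.006],0]]'
```

```text
time_s: 22.93
eef_pos: [0.4986, 0.1409, 0.0227]
eef_rot: [2.706, 1.545, 1.309]
force: [-1.7, 12.9, 4.0]
grip_width: 0.0006
time_s: 23.27
eef_pos: [0.4986, 0.1408, 0.0229]
eef_rot: [2.814, 1.536, 1.417]
force: [-4.8, 32.1, 3.6]
grip_width: 0.0003
```

```bash
python3 -m creep '[[[0,0,-0.01],0],[[0,0,-0.03],0],[[0,0,-0.055],0],[[0,0,-0.08],0],[[-0.03,0,-0.09],0],[[-0.06,0,-0.09],0],[[-0.09,0,-0.09],0],[[-0.12,0,-0.09],0],[[-0.14,0,-0.1],0],[[-0.14,0,-0.1],0]]'
python3 - <<'E'
from h import *
import ang
print(get_state()['force']); ang.ang("top",.086)
p=snapshot("top"); crop(p,"t6",185,325,155,245,5)
g=p
f=lambda x,y:(185+(x+.5)/5-.5,155+(y+.5)/5-.5)
E
```

```text
time_s: 24.1
eef_pos: [0.4832, 0.2359, 0.1717]
eef_rot: [2.634, 1.531, 1.237]
force: [-0.0, 0.3, 1.0]
grip_width: 0.0003
[-0.03428677  0.31605129  0.9830512 ]
top index-arrow rad 6.242 dark deg [2, 4, 6, 8, 10, 12] min 13.0
```

View pics/t6.png

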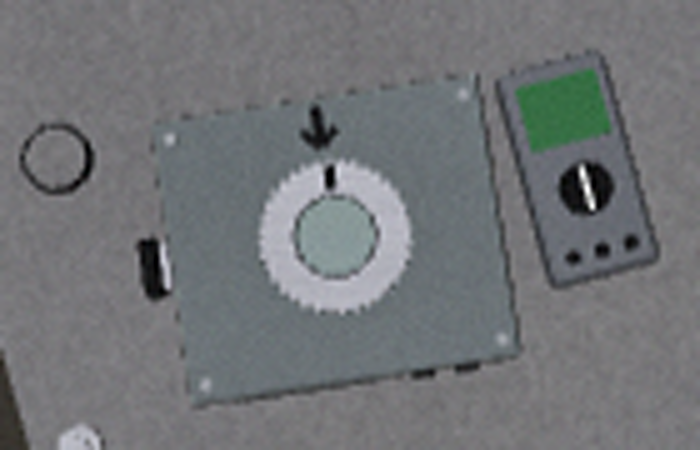

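Run:
```python
from h import *
s=snapshot("top"); n=np.array([-.164,.986])
for f in("t5","t6"):
    g=cv2.cvtColor(cv2.imread(f"pics/{f}.png"),cv2.COLOR_BGR2GRAY)[235:310,75:190]
    m=(g<60).astype(np.uint8); k,l,st,ce=cv2.connectedComponentsWithStats(m); i=1+st[1:,4].argmax(); x,y=ce[i]+[75,235]
    p=world(s,185+(x+.5)/5-.5,155+(y+.5)/5-.5,.049); print(f,x,y,p,"pad centre dist",n@(p-[.525,.001]))
```

```text
t5 94.50602409638554 277.37865748709123 [0.49650851 0.16009131] pad centre dist 0.1615366399829482
t6 151.03693693693694 268.74594594594595 [0.50288758 0.12285762] pad centre dist 0.12377804877185043
```

```bash
python3 -c "
from rig import *
print(sign_off())"
```

```text
the job is handed in; nothing more can be done
None
```

I rolled the ring loose to the second meeting with the arrow, pushed the filter slide home, backed the arm clear and handed the job in. No verdict was reported. The robot clock stood at about 24 s of the 67 s allowed.

- **Ring:** I turned it with the shut fingertips against the rim in three anticlockwise sweeps and a short final one. The last top view puts the index bar 0.04 rad short of the arrow on its second meeting, about 12.53 rad against the 12.02 to 13.12 rad allowed. An earlier side view gave +0.05 rad. Whole turns were counted from four camera readings of the bar along the way.
- **Slide:** The pad moved 37.8 mm and its centre now stands 123.8 mm from the ring axis, against 124 mm when home. At the end the force rose to 32 N with no further movement, so it is at its stop.
- **Bystanders:** The lens cap, thumb nut and multimeter looked unmoved in the last view. I did not re-check the mouse, mug, coil and screwdriver after the first picture, but the arm never came near them at table height.
- **End state:** The tool is about 0.17 m up and away from the case, with about 1 N on the force sensor, which is its noise level.

**Checks that disagreed:**
- The ring centre from the camera was about 3 mm off the centre found by touch. The first part of the second sweep therefore missed the rim, and I corrected for it.
- Several automatic index readings were useless because the arm hid the ring. I ignored those.

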